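Fold away the shade guide's tabs with one run of the fingertips

ROBOT

A 6-joint arm with a two-finger parallel gripper is mounted at the origin on a cart in front of the work surface, level with it; the furniture and walls round the work are solid. World frame = base frame: x ahead of the robot, y to its left, z up, the work surface at z = 0. Lengths are in m, angles in rad, forces in N, time in s.
With the tool pointing down it reaches from about 0.3 to 0.775 m from the base axis. Payload 14.6 kg.
Tool frame: the origin (TCP) lies midway between the tips of the shut fingers; the grasp point (between the pads) lies 19 mm behind it (ctrl.pinch_z is the distance from the TCP to the grasp point, in m); z points along the fingers, y is the line along which they close (so a half turn about z gives the same grasp; the last joint's range is limited). The gripper opens to 94 mm and grips with 3 to 60 N. Pads are 16 mm wide; open, the fingers measure 119 mm over their backs; the gripper's body (75 mm by 177 mm) begins 78 mm behind the grasp point.
Start: joints at [1.049, 0.3, 1.521, -0, 1.321, -0.067], TCP at [0.242, 0.494, 0.205] pointing down, gripper open.
Joint ranges: [-3.03, 3.03], [-0.79, 2.21], [0.23, 2.52], [-1.04, 4.18], [0, 3.07], [-2.55, 2.55]. Speed limits (rad/s): [2.22, 2.22, 2.57, 3.14, 3.14, 3.14].

INTERFACE

Orientations are given as [roll, pitch, yaw] about the fixed x, y, z axes, in that order (R = Rz(yaw) Ry(pitch) Rx(roll)).
In Python, from station import ctrl gives the robot as it stands.
- The arm moves only by the tool jog_arm, never from a script. Its argument "motion" is a list of rows, each a list of 7 numbers: the shift along the tool's x, y, z in m, then the turn, a rotation vector about the tool's x, y, z in rad, then the opening, from -1 (shut) to 1 (fully open). In form: [[tx, ty, tz, rx, ry, rz, gripper], ...]. A call has 1 to 5 rows; each row shifts and turns the commanded pose from where the row before left it, along the tool's axes as they then stand; what a row does not reach is not made up. A row lasts 1/10 s, in which the tool goes at most 50 mm and 8.59 degrees, less where a joint would pass 70% of its speed; a pose out of reach is approached as far as the arm can. A call is refused whole if a number of a shift passes 0.05 or a number of a turn 0.15, either way. A call with a gripper value outside its range is refused whole. The fingers move at their own pace and stop on an object; "squeeze" is the grip in N (left out, the last holds). Time passes only in rows, so rows that do not move let the fingers close. It gives the time, the measured TCP pose, the force, the opening and the grip force at its end, in the units of the state.
- ctrl.get_obs(): the state, without advancing time (a new reading comes with each control period).
- ctrl.camera(name): name is "scene" or "top" or "wrist"; returns the picture (384x512x3 uint8, red, green, blue); there is no depth.
- ctrl.camera_model(name): a dict with "intrinsics" (3x3 intrinsics, pixels), "rvec" (rotation vector, rad) and "tvec" (3), from world to camera coordinates, as OpenCV has them. Camera axes: x right, y down, z forward; pixel columns grow to the right and rows downward; lengths in m; the calibration is good to about 2 mm. A picture is of the moment at which its call begins: read the wrist's pose just before it. camera_model takes no time and is no camera call; for the wrist camera it gives the pose at the moment of the call.
- ctrl.hand_in(): hands the job in; it is judged then, once.
The state is a dict: "time_s": time; "qpos": joint angles; "joint_vel": joint speeds; "tau": joint torques, N m; "ee_pos": TCP position; "eef_rot": TCP orientation; "force": force on the tool from outside, world axes, zero at the start; "moment": the same for the moment, N m; "grip_width": finger opening in m; "grip_force": force on a finger pad.
Only numpy, scipy, OpenCV 4.12 (cv2) and the standard library are available. Lean on these libraries where they do the work, as an engineer would, in place of code of your own. Each camera call takes 0.05 s, during which the arm holds its last target. There are 200 camera calls.

TASK

Put the curved shade guide away except for the chosen shade: without picking anything up, run the closed fingertips lightly along the arc from the end far from the tall tab, so that the six small tooth-shaped tabs fold down one after another and lie nearly flat. Stop before the tall tab and leave it standing, and do not lift or shift the guide or the things standing around it. Finish with the fingers clear.

Things in the scene. Friction and masses are not known exactly. Their poses are not given: they have to be found in the camera images.
- guide: shade guide: loose flat weighted black strip (0.9 kg, 30 mm wide, 8 mm thick) bent to an arc open towards the robot, with seven hinged tooth-shaped tabs in a row. Origin: centre of the arc, at bench level; x axis towards the middle of the arc, z up. Hinges lie on a circle of 85 mm radius about it, axes radial, 12 mm above the bench. Tabs fold only clockwise seen from above, towards the tall tab.
- tab_1 (a joint): hinge of small tab 1, at +70 degrees on the arc (from the guide's x axis, counter-clockwise from above; + is left). 0 upright (starts 0 to 0.25), 1.57 flat towards the tall tab. Stiff: stays where left; about 0.5 N at its upper part folds it. Tab 14 mm wide (radially), 4.5 thick, 26 long from the hinge; top side when flat 14 mm above the bench; 30 mm along the arc to the next small tab.
- tab_2 (a joint): hinge of small tab 2, at +50 degrees on the arc (from the guide's x axis, counter-clockwise from above; + is left). 0 upright (starts 0 to 0.25), 1.57 flat towards the tall tab. Stiff: stays where left; about 0.5 N at its upper part folds it. Tab 14 mm wide (radially), 4.5 thick, 26 long from the hinge; top side when flat 14 mm above the bench; 30 mm along the arc to the next small tab.
- tab_3 (a joint): hinge of small tab 3, at +30 degrees on the arc (from the guide's x axis, counter-clockwise from above; + is left). 0 upright (starts 0 to 0.25), 1.57 flat towards the tall tab. Stiff: stays where left; about 0.5 N at its upper part folds it. Tab 14 mm wide (radially), 4.5 thick, 26 long from the hinge; top side when flat 14 mm above the bench; 30 mm along the arc to the next small tab.
- tab_4 (a joint): hinge of small tab 4, at +10 degrees on the arc (from the guide's x axis, counter-clockwise from above; + is left). 0 upright (starts 0 to 0.25), 1.57 flat towards the tall tab. Stiff: stays where left; about 0.5 N at its upper part folds it. Tab 14 mm wide (radially), 4.5 thick, 26 long from the hinge; top side when flat 14 mm above the bench; 30 mm along the arc to the next small tab.
- tab_5 (a joint): hinge of small tab 5, at -10 degrees on the arc (from the guide's x axis, counter-clockwise from above; + is left). 0 upright (starts 0 to 0.25), 1.57 flat towards the tall tab. Stiff: stays where left; about 0.5 N at its upper part folds it. Tab 14 mm wide (radially), 4.5 thick, 26 long from the hinge; top side when flat 14 mm above the bench; 30 mm along the arc to the next small tab.
- tab_6 (a joint): hinge of small tab 6, at -30 degrees on the arc (from the guide's x axis, counter-clockwise from above; + is left). 0 upright (starts 0 to 0.25), 1.57 flat towards the tall tab. Stiff: stays where left; about 0.5 N at its upper part folds it. Tab 14 mm wide (radially), 4.5 thick, 26 long from the hinge; top side when flat 14 mm above the bench; 30 mm along the arc to the next small tab.
- tall_tab (a joint): hinge of the tall tab, at -70 degrees on the arc, the right end, 59 mm along the arc from tab 6: 0 upright (its start, must stay so), 1.57 flat. 20 mm wide, 6 mm thick, top 50 mm above the bench, stiff hinge.
- tab_1_top (a point): middle of the upper edge of small tab 1, 26 mm from its hinge axis (38 mm above the bench when upright); moves with the tab
- tab_6_top (a point): middle of the upper edge of small tab 6, 26 mm from its hinge axis (38 mm above the bench when upright); moves with the tab
- tall_tab_top (a point): middle of the upper edge of the tall tab, 38 mm from its hinge axis
- denture: cream plaster model with a denture arch, 62x61x26 mm, loose, standing inside the curve of the shade guide; leave alone. Origin: centre of the underside.
- ring: open steel casting ring, 42 mm across, 50 mm high, loose, to the left; leave alone. Origin: centre of the underside.
- paste: orange jar with a black cap, 49 mm across, 52 mm high, loose, to the right; leave alone. Origin: centre of the underside.
- green_model: green plaster tooth model, 64x63x26 mm, loose, to the right near the front edge; leave alone. Origin: centre of the underside.
- tape: roll of masking tape lying flat, 84 mm across, 24 mm high, loose, behind the guide to the left; leave alone. Origin: centre of the underside.
Things that resemble listed ones, but are neither listed nor needed, are in the scene too. Of the things that look like the guide, the larger one is meant.

How it is judged:
By the outcome, as a careful person would: the job done as asked, in the order asked, and still so for the second after the job is handed in, with the robot touching nothing.
It also fails if it takes over 48 s, if anything falls off the work surface, if the arm or the gripper's body presses on something with over 40 N, if the wrist force passes 120 N, or if a joint passes its speed limit or range.

## Working session

There is one attempt and no reset: what is moved stays moved. The work goes in short steps, Python scripts to look and compute and a tool call to move; the robot and the scene stay as the last step left them, time stands still between calls to the robot, and variables do not carry over. Pictures are saved under pics/ and viewed, at most 10 in all, crops included, and the job is handed in when it is done.

Besides the shell and the picture viewer there is one more tool, called after "Call:" as name(argument=value, ...) on one line, values as JSON. jog_arm: Moves the arm, as the interface text tells. Its arguments: {"type":"object","properties":{"motion":{"type":"array"},"squeeze":{"type":"number"}},"required":["motion"]}

```bash
mkdir -p pics
cat > h.py <<'E'
import numpy as np,cv2
from station import ctrl
def cam(n):
    m=ctrl.camera_model(n);return np.array(m["intrinsics"],float),cv2.Rodrigues(np.array(m["rvec"],float))[0],np.array(m["tvec"],float).ravel()
def ray(n,px,z,M=None):
    K,R,t=M or cam(n);c=-R.T@t
    px=np.atleast_2d(np.array(px,float));d=np.c_[px,np.ones(len(px))]@np.linalg.inv(K).T@R
    return c+d*((z-c[2])/d[:,2])[:,None]
def proj(n,P,M=None):
    K,R,t=M or cam(n);p=(np.atleast_2d(P)@R.T+t)@K.T;return p[:,:2]/p[:,2:]
E
python3 - <<'E'
from h import *
a=ctrl.camera("top");b=ctrl.camera("scene")
np.save("top0.npy",a);np.save("scene0.npy",b)
cv2.imwrite("pics/top0.png",cv2.resize(a[:,:,::-1],(800,600)));cv2.imwrite("pics/scene0.png",cv2.resize(b[:,:,::-1],(800,600)))
print(ctrl.get_obs()); 
for n in("top","scene"):
    K,R,t=cam(n);print(n,K.ravel(),-R.T@t)
E
```

```text
{'time_s': 0.1, 'qpos': array([ 1.04942606e+00,  3.00391003e-01,  1.52150557e+00, -3.07792883e-05,
        1.32068367e+00, -6.65864904e-02]), 'joint_vel': array([-0.00046565, -0.00071271, -0.00246779,  0.00019423,  0.00042912,
        0.00041035]), 'tau': array([ 1.90926003e-03, -5.32639432e+01, -3.53286052e+01,  7.09711318e-02,
        2.34627194e-02, -3.71747637e-05]), 'ee_pos': array([0.24148773, 0.49389762, 0.20496221]), 'eef_rot': array([-3.14060527e+00, -3.59632380e-05,  2.68681650e+00]), 'force': array([ 0.0433386 ,  0.05280408, -0.11896706]), 'moment': array([-0.04667456,  0.02317737,  0.01141004]), 'grip_force': 0.0, 'grip_width': 0.09428518139862647}
top [492.50513169   0.         253.93673945   0.         492.50513169
 189.10562493   0.           0.           1.        ] [0.38862255 0.00840027 1.33708797]
scene [467.49537904   0.         258.0073272    0.         467.49537904
 188.41004359   0.           0.           1.        ] [-0.30684161 -0.83299468  0.85990763]
```

View pics/top0.png

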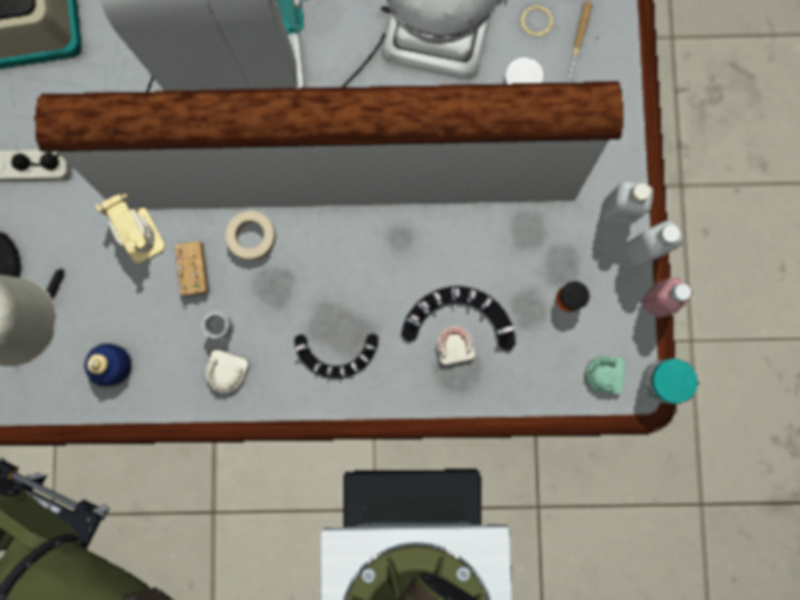

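View pics/scene0.png

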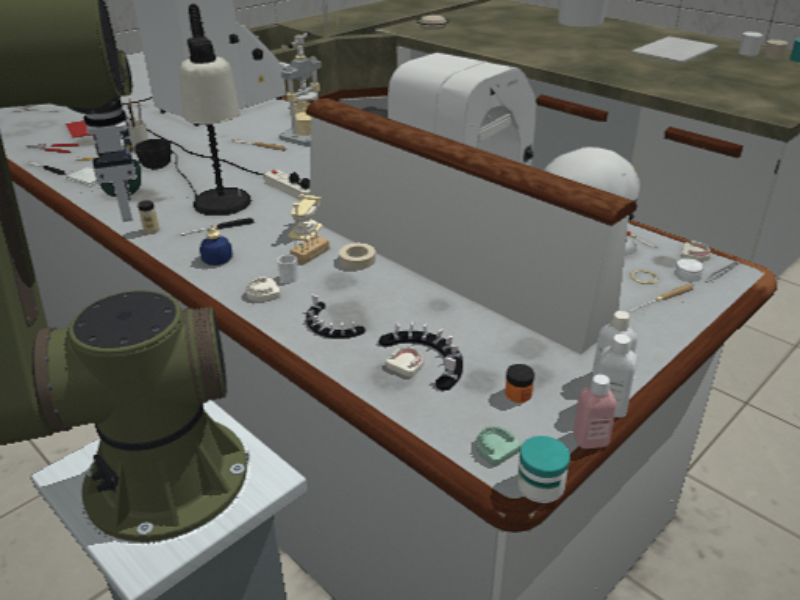

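The top picture shows two guide-like arcs. One is at (335,358), small and open away from the robot. The other is at (458,315), larger, open towards the robot, with the denture inside and the tall tab at the right end (507,332). The second fits the description. The jar is at (573,297), the tape at (250,235), the ring at (215,325) and the denture at (455,347).

Run:
```python
from h import *
from scipy.optimize import least_squares
a=np.load("top0.npy");M=cam("top")
roi=np.zeros(a.shape[:2],np.uint8);roi[175:232,250:336]=1
m=((a.max(2)<60)&(roi>0)).astype(np.uint8)
m=cv2.morphologyEx(m,cv2.MORPH_CLOSE,np.ones((3,3),np.uint8))
n,l,s,c=cv2.connectedComponentsWithStats(m);k=1+s[1:,4].argmax();print(s[1:])
cs,_=cv2.findContours((l==k).astype(np.uint8),0,1);p=cs[0][:,0,:]
P=ray("top",p,.008,M)[:,:2]
def f(q):
    r=np.hypot(*(P-q[:2]).T);return np.minimum(abs(r-.100),abs(r-.070))
q=least_squares(f,[.42,-.05],loss="soft_l1",f_scale=.002);print("centre",q.x,np.abs(q.fun).mean())
th=np.degrees(np.arctan2(*(P-q.x)[:,::-1].T));print("ang range",th.min(),th.max())
v=a[165:240,245:345];cv2.imwrite("pics/crop.png",cv2.resize(v[:,:,::-1],(800,600),interpolation=cv2.INTER_CUBIC))
```

```text
[[280 184  47  27 373]
 [271 189  10  11  55]
 [262 196  11  10  48]
 [258 206  10  12  87]
 [318 213  11  11  97]]
centre [ 0.46033171 -0.07977096] 0.0055168313514100354
ang range -71.77992805213024 18.050090809007433
```

View pics/crop.png

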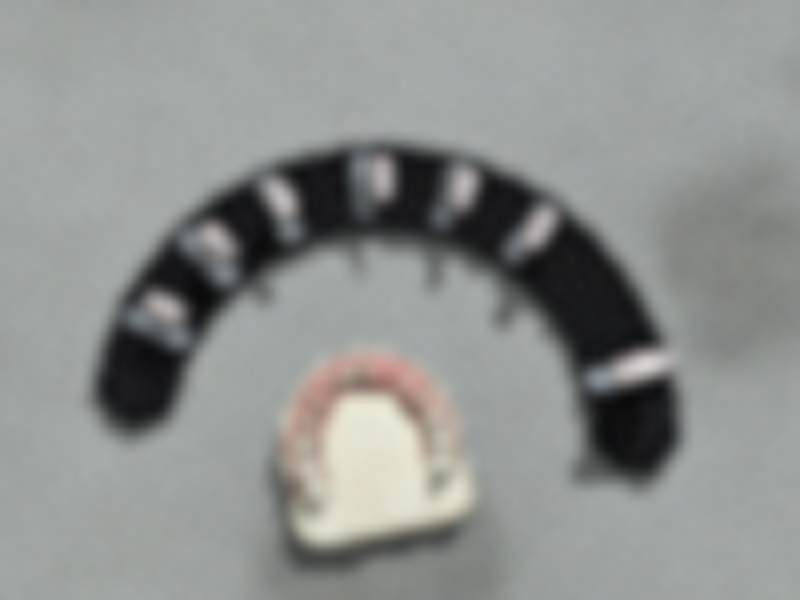

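The crop confirms it: six small tabs from crop (160,320) round to (532,235), the tall one at (630,370), and the denture well inside. The tabs split the mask, so I'll refit the arc with them closed in, and also measure the wall.

Run:
```python
from h import *
from scipy.optimize import least_squares
a=np.load("top0.npy");M=cam("top")
v=a[165:240,245:345].astype(int)
m=(v.max(2)<60).astype(np.uint8)
n,l,s,c=cv2.connectedComponentsWithStats(m);m=np.isin(l,[i for i in range(1,n) if s[i,4]>40]).astype(np.uint8)
ys,xs=np.nonzero(m);p=np.c_[xs+245,ys+165]
P=ray("top",p,.008,M)[:,:2]
# dark pixels fill the band 70..100 mm: penalise those outside
def f(q):
    r=np.hypot(*(P-q[:2]).T);return np.maximum(0,abs(r-.085)-.0145)*1e3
q=least_squares(f,[.38,-.09]).x;r=np.hypot(*(P-q).T)
th=np.degrees(np.arctan2(P[:,1]-q[1],P[:,0]-q[0]))
print("centre",q,"r",np.percentile(r,[.5,2,50,98,99.5]),"th",th.min(),th.max(),"mid",(th.min()+th.max())/2)
# bright tab tops (crop px by eye, /8) at z=.038
e=np.array([[160,305],[215,238],[280,195],[380,180],[460,185],[540,225]])/8+[245-.5,165-.5]
for z in(.036,):
    Q=ray("top",e,z,M)[:,:2]-q;print(np.degrees(np.arctan2(Q[:,1],Q[:,0])),np.hypot(*Q.T))
Q=ray("top",np.array([[630,370]])/8+[244.5,164.5],.05,M)[:,:2]-q;print("tall",np.degrees(np.arctan2(Q[:,1],Q[:,0])),np.hypot(*Q.T))
# objects
for n,px,z in[("wall foot",(400,205),0),("wall top edge",(400,143),.2),("denture top",(455,328),.026),("denture left",(437,345),.02),("ring",(215,325),.05),("tape",(250,235),.024),("jar",(573,297),.052)]:
    print(n,ray("top",np.array(px)*.64-.2,z,M)[0].round(3))
print(ctrl.pinch_z)
```

```text
centre [ 0.45792614 -0.08127663] r [0.07154947 0.07213814 0.08525435 0.09844856 0.09913678] th -96.61615822712682 83.42099771155314 mid -6.597580257786838
[ 58.15761179  39.26507882  22.39720359   0.35299576 -17.11167185
 -36.46177481] [0.08767179 0.08811828 0.08887974 0.08655418 0.0882741  0.08765172]
tall [-75.15011268] [0.08112868]
wall foot [0.707 0.013 0.   ]
wall top edge [0.756 0.01  0.2  ]
denture top [ 0.485 -0.077  0.026]
denture left [ 0.457 -0.046  0.02 ]
ring [0.496 0.327 0.05 ]
tape [0.653 0.274 0.024]
jar [ 0.531 -0.274  0.052]
0.0188
```

Guide centre is about (0.458, -0.081), with yaw about -6° (tall tab -5°, strip ends -6.6°). The radii match 70 to 100 mm and the tab tops sit at r of about 0.088, as they should. The tool's start yaw already suits tab 1 (y radial, tool -x forwards). I'll shut the fingers and travel there high.

Call:
jog_arm(motion=[[-0.02,-0.015,0,0,0,0,-1],[-0.036,-0.028,0,0,0,0,-1],[-0.036,-0.028,0,0,0,0,-1],[-0.036,-0.028,0,0,0,0,-1],[-0.036,-0.028,0,0,0,0,-1]], squeeze=10)

```text
time_s: 0.6
ee_pos: [0.3334, 0.3062, 0.2053]
eef_rot: [-3.141, -0.0, 2.687]
force: [0.6, -0.1, -0.4]
grip_width: 0.0575
grip_force: 0.0
```

Call:
jog_arm(motion=[[-0.036,-0.028,0,0,0,0,-1],[-0.036,-0.028,0,0,0,0,-1],[-0.036,-0.028,0,0,0,0,-1],[-0.036,-0.028,0,0,0,0,-1],[-0.036,-0.028,0,0,0,0,-1]])

```text
time_s: 1.1
ee_pos: [0.4337, 0.1013, 0.2054]
eef_rot: [3.142, -0.0, 2.687]
force: [0.2, 0.1, 0.3]
grip_width: 0.0173
grip_force: 0.0
```

Call:
jog_arm(motion=[[-0.036,-0.028,0.02,0,0,0,-1],[-0.036,-0.028,0.03,0,0,0,-1],[-0.011,-0.014,0.04,0,0,0,-1],[0,0,0.03,0,0,0,-1],[0,0,0,0,0,0,-1]])

```text
time_s: 1.6
ee_pos: [0.4734, 0.0068, 0.0846]
eef_rot: [-3.139, -0.006, 2.686]
force: [-0.9, 0.6, 1.7]
grip_width: 0.0005
grip_force: 0.0
```

```bash
cat > s.py <<'E'
from h import *
C=np.array([.458,-.081]);YAW=-6.0
def st():
    o=ctrl.get_obs();d=o["ee_pos"][:2]-C;ph=np.degrees(np.arctan2(d[1],d[0]))-YAW
    print("t",o["time_s"],"tcp",o["ee_pos"].round(4),"r",np.hypot(*d).round(4),"theta",ph.round(2),"yaw-err",(np.degrees(o["eef_rot"][2])-90-ph-YAW).round(2),"F",o["force"].round(2),"w",o["grip_width"].round(4))
E
python3 - <<'E'
from s import *
st();a=ctrl.camera("wrist");np.save("w1.npy",a);M=cam("wrist")
v=a.copy()
for k in range(7):
    th=np.radians([70,50,30,10,-10,-30,-70][k]+YAW);
    p=proj("wrist",[*(C+.085*np.array([np.cos(th),np.sin(th)])),.012],M)[0];print(k,p.round(0));cv2.circle(v,tuple(int(i) for i in p),3,(255,0,0),1)
cv2.imwrite("pics/w1.png",cv2.resize(v[:,:,::-1],(800,600)))
E
```

```text
Traceback (most recent call last):
  File "s.py", line 5, in st
    print("t",o["time_s"],"tcp",o["ee_pos"].round(4),"r",np.hypot(*d).round(4),"theta",ph.round(2),"yaw-err",(np.degrees(o["eef_rot"][2])-90-ph-YAW).round(2),"F",o["force"].round(2),"w",o["grip_width"].round(4))
                                                                                                                                                                                          ^^^^^^^^^^^^^^^^^^^^^
AttributeError: 'float' object has no attribute 'round'
```

```bash
sed -i 's/o\["grip_width"\].round(4)/round(o["grip_width"],4)/' s.py
python3 - <<'E'
from s import *
st();a=ctrl.camera("wrist");np.save("w1.npy",a);M=cam("wrist")
v=a.copy()
for k in range(7):
    th=np.radians([70,50,30,10,-10,-30,-70][k]+YAW);
    p=proj("wrist",[*(C+.085*np.array([np.cos(th),np.sin(th)])),.012],M)[0];print(k,p.round(0));cv2.circle(v,tuple(int(i) for i in p),3,(255,0,0),1)
cv2.imwrite("pics/w1.png",cv2.resize(v[:,:,::-1],(800,600)))
E
```

```text
t 1.6 tcp [0.4734 0.0068 0.0846] r 0.0891 theta 86.08 yaw-err -16.21 F [-0.87  0.58  1.7 ] w 0.0005
0 [249. 227.]
1 [244. 256.]
2 [229. 279.]
3 [207. 296.]
4 [180. 305.]
5 [151. 305.]
6 [ 96. 279.]
```

View pics/w1.png

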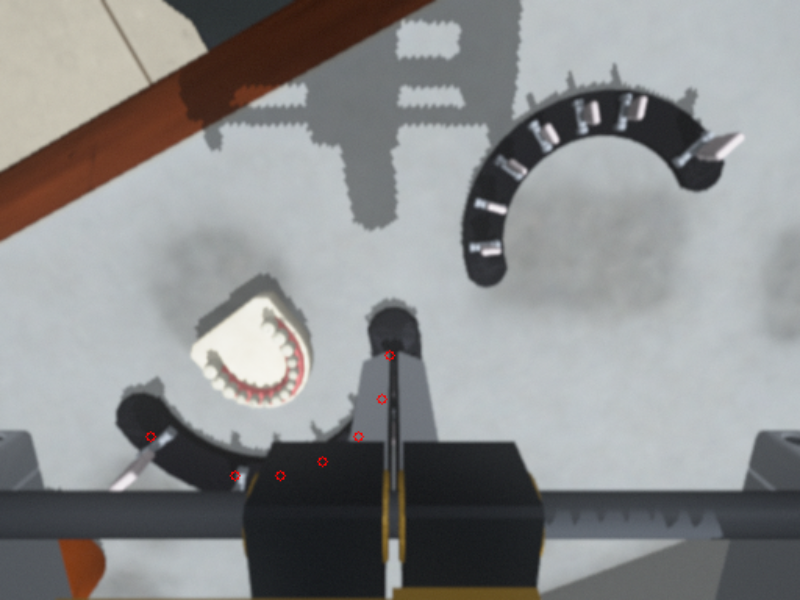

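The wrist view shows the shut fingers (tip at 392,352) over the strip's free end. The projected hinges (red) match the tall tab base (165,437) and tab 6 (240,480) to within a few mm. I'll go down behind tab 1, at lever height.

Call:
jog_arm(motion=[[0,0,0.025,0,0,0,-1],[0,0,0.0256,0,0,0,-1],[-0.0087,0,0,0,0,0,-1],[0,0,0,0,0,0,-1],[0,0,0,0,0,0,-1]])

```text
time_s: 2.15
ee_pos: [0.4845, 0.0034, 0.0393]
eef_rot: [3.141, 0.003, 2.687]
force: [0.3, 1.3, -0.4]
grip_width: 0.0004
grip_force: 0.0
```

```bash
cat >> s.py <<'E'
def loc(i):  # leading edge in hinge i's frame: s along fold, radial offset, height (mm), yaw error (rad about tool z)
    o=ctrl.get_obs();f=np.radians([70,50,30,10,-10,-30,-70][i-1]+YAW)
    n=np.array([np.cos(f),np.sin(f)]);t=np.array([n[1],-n[0]]);d=o["ee_pos"][:2]-C-.085*n
    print("tab",i,"t",o["time_s"],"s",round(1e3*(d@t)+8,1),"rad",round(1e3*d@n,1),"z",round(1e3*o["ee_pos"][2],1),
     "rpy",o["eef_rot"].round(4),"turn rz",round((o["eef_rot"][2]-np.pi/2-f+np.pi)%(2*np.pi)-np.pi,4),"F",o["force"].round(2))
E
python3 -c "
from s import *
loc(1)"
```

```text
tab 1 t 2.15 s -5.1 rad 2.5 z 39.3 rpy [3.1406e+00 2.5000e-03 2.6870e+00] turn rz -0.0008 F [ 0.28  1.33 -0.38]
```

Call:
jog_arm(motion=[[0,0,0,0,0,0,-1],[0,0,0,0,0,0,-1]])

```text
time_s: 2.35
ee_pos: [0.4836, 0.0034, 0.0382]
eef_rot: [3.141, 0.001, 2.687]
force: [-0.1, -0.2, 1.0]
grip_width: 0.0004
grip_force: 0.0
```

```bash
python3 -c "
from s import *
loc(1)"
```

```text
tab 1 t 2.35 s -6.0 rad 2.1 z 38.2 rpy [3.1411e+00 1.1000e-03 2.6869e+00] turn rz -0.0009 F [-0.1  -0.23  1.  ]
```

Call:
jog_arm(motion=[[0,-0.002,0.007,0,0,0,-1],[-0.004,0,0,0,0,0,-1],[-0.004,0,0,0,0,0,-1],[-0.005,0,0.001,0,0,0,-1],[-0.005,0,0.003,0,0,0,-1]])

```text
time_s: 2.85
ee_pos: [0.4993, -0.0066, 0.0265]
eef_rot: [3.141, 0.001, 2.687]
force: [-0.4, -0.9, 0.7]
grip_width: 0.0004
grip_force: 0.3
```

Call:
jog_arm(motion=[[-0.004,0,0.003,0,0,0,-1],[-0.003,0,0.003,0,0,0,-1],[-0.001,0,0.003,0,0,0,-1],[0,0,0.001,0,0,0,-1],[0,0,0,0,0,0,-1]])

```text
time_s: 3.35
ee_pos: [0.5056, -0.0098, 0.0161]
eef_rot: [-3.141, -0.0, 2.687]
force: [-0.4, -0.1, -0.1]
grip_width: 0.0007
grip_force: 0.0
```

```bash
python3 -c "
from s import *
loc(1)"
```

```text
tab 1 t 3.35 s 19.5 rad -0.1 z 16.1 rpy [-3.1414e+00 -5.0000e-04  2.6868e+00] turn rz -0.001 F [-0.38 -0.15 -0.11]
```

Call:
jog_arm(motion=[[0,0,0.001,0,0,0,-1],[0,0,0,0,0,0,-1],[0,0,-0.02,0,0,0,-1],[0,0,0,0,0,0.116,-1],[0,0,0,0,0,0.116,-1]])

```text
time_s: 3.85
ee_pos: [0.506, -0.0098, 0.036]
eef_rot: [3.141, 0.001, 2.45]
force: [-0.3, 1.0, -0.5]
grip_width: 0.0005
grip_force: 0.0
```

Call:
jog_arm(motion=[[0,0,0,0,0,0.117,-1],[0,0,0,0,0,0,-1]])

```text
time_s: 4.05
ee_pos: [0.5058, -0.0098, 0.0355]
eef_rot: [3.141, 0.0, 2.336]
force: [0.5, -0.1, 0.5]
grip_width: 0.0005
grip_force: 0.0
```

Run:
```python
from s import *
loc(1);loc(2)
a=ctrl.camera("top");v=a[165:240,245:345];b=ctrl.camera("scene")[195:255,235:305]
cv2.imwrite("pics/c2.png",np.hstack([cv2.resize(v[:,:,::-1],(400,300),interpolation=2),cv2.resize(b[:,:,::-1],(350,300),interpolation=2)]))
```

```text
tab 1 t 4.05 s 19.7 rad -0.1 z 35.5 rpy [3.1415e+00 2.0000e-04 2.3360e+00] turn rz -0.3518 F [ 0.53 -0.13  0.48]
tab 2 t 4.05 s -10.0 rad -1.2 z 35.5 rpy [3.1415e+00 2.0000e-04 2.3360e+00] turn rz -0.0027 F [ 0.53 -0.13  0.48]
```

View pics/c2.png

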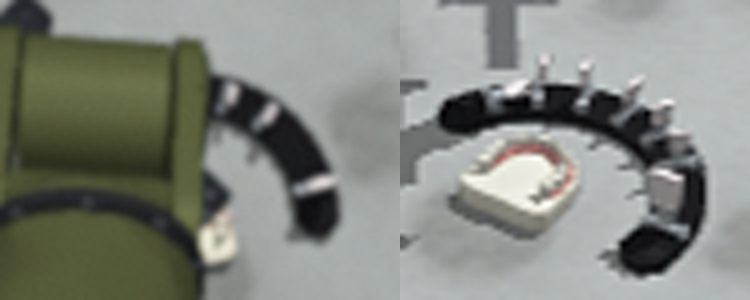

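The scene crop shows tab 1 lying flat at (510,90), the others upright, and the guide and denture where they were. On to tab 2 with the same pattern.

Call:
jog_arm(motion=[[-0.004,0.001,0.0045,0,0,0,-1],[-0.004,0,0,0,0,0,-1],[-0.004,0,0,0,0,0,-1],[-0.005,0,0.001,0,0,0,-1],[-0.005,0,0.003,0,0,0,-1]])

```text
time_s: 4.65
ee_pos: [0.5222, -0.0254, 0.0269]
eef_rot: [3.141, 0.0, 2.338]
force: [-0.1, -0.2, 0.6]
grip_width: 0.0004
grip_force: 0.3
```

Call:
jog_arm(motion=[[-0.004,0,0.003,0,0,0,-1],[-0.003,0,0.0035,0,0,0,-1],[-0.001,0,0.003,0,0,0,-1],[0,0,0.002,0,0,0,-1],[0,0,0,0,0,0,-1]])

```text
time_s: 5.15
ee_pos: [0.5271, -0.0307, 0.015]
eef_rot: [-3.141, -0.0, 2.338]
force: [-0.9, 0.2, -0.1]
grip_width: 0.0004
grip_force: 0.0
```

```bash
python3 -c "
from s import *
loc(2)"
```

```text
tab 2 t 5.15 s 19.8 rad -0.3 z 15.0 rpy [-3.1413e+00 -5.0000e-04  2.3378e+00] turn rz -0.001 F [-0.89  0.22 -0.14]
```

Call:
jog_arm(motion=[[0,0,-0.0205,0,0,0,-1],[0,0,0,0,0,0.116,-1],[0,0,0,0,0,0.116,-1],[0,0,0,0,0,0.116,-1],[0,0,0,0,0,0,-1]])

```text
time_s: 5.65
ee_pos: [0.5273, -0.0306, 0.036]
eef_rot: [3.141, 0.0, 1.988]
force: [0.4, -1.0, 0.4]
grip_width: 0.0008
grip_force: 0.0
```

Call:
jog_arm(motion=[[-0.004,0.001,0.0045,0,0,0,-1],[-0.004,0,0,0,0,0,-1],[-0.004,0,0,0,0,0,-1],[-0.005,0,0.001,0,0,0,-1],[-0.005,0,0.003,0,0,0,-1]])

```text
time_s: 6.15
ee_pos: [0.5375, -0.0509, 0.0275]
eef_rot: [3.141, 0.0, 1.99]
force: [-1.1, 0.8, -0.0]
grip_width: 0.0006
grip_force: 0.2
```

Call:
jog_arm(motion=[[-0.004,0,0.003,0,0,0,-1],[-0.003,0,0.0035,0,0,0,-1],[-0.001,0,0.003,0,0,0,-1],[0,0,0.002,0,0,0,-1],[0,0,0,0,0,0,-1]])

```text
time_s: 6.65
ee_pos: [0.5403, -0.0576, 0.0155]
eef_rot: [-3.141, -0.0, 1.99]
force: [0.5, -0.7, 0.6]
grip_width: 0.0005
grip_force: 0.0
```

```bash
python3 -c "
from s import *
loc(3)"
```

```text
tab 3 t 6.65 s 20.1 rad -0.4 z 15.5 rpy [-3.1411e+00 -3.0000e-04  1.9899e+00] turn rz 0.0002 F [ 0.52 -0.66  0.56]
```

Call:
jog_arm(motion=[[0,0,0.0005,0,0,0,-1],[0,0,-0.0205,0,0,0,-1],[0,0,0,0,0,0.116,-1],[0,0,0,0,0,0.116,-1],[0,0,0,0,0,0.117,-1]])

```text
time_s: 7.15
ee_pos: [0.5405, -0.0576, 0.0362]
eef_rot: [3.141, 0.0, 1.636]
force: [0.0, -0.2, -0.0]
grip_width: 0.0004
grip_force: 0.0
```

Call:
jog_arm(motion=[[-0.004,0.001,0.0045,0,0,0,-1],[-0.004,0,0,0,0,0,-1],[-0.004,0,0,0,0,0,-1],[-0.005,0,0.001,0,0,0,-1],[-0.005,0,0.003,0,0,0,-1]])

```text
time_s: 7.65
ee_pos: [0.5431, -0.0801, 0.0274]
eef_rot: [3.141, 0.0, 1.642]
force: [-0.4, -0.3, 0.1]
grip_width: 0.0007
grip_force: 0.2
```

Call:
jog_arm(motion=[[-0.004,0,0.003,0,0,0,-1],[-0.003,0,0.0035,0,0,0,-1],[-0.001,0,0.003,0,0,0,-1],[0,0,0.002,0,0,0,-1],[0,0,0,0,0,0,-1]])

```text
time_s: 8.15
ee_pos: [0.5434, -0.0875, 0.0155]
eef_rot: [-3.141, -0.0, 1.641]
force: [0.2, 0.1, -0.0]
grip_width: 0.0008
grip_force: 0.0
```

Run:
```python
from s import *
loc(4)
b=ctrl.camera("scene")[185:260,225:325]
cv2.imwrite("pics/c3.png",cv2.resize(b[:,:,::-1],(800,600),interpolation=2))
print(proj("scene",ctrl.get_obs()["ee_pos"]))
```

```text
tab 4 t 8.15 s 20.4 rad -0.3 z 15.5 rpy [-3.1411e+00 -1.0000e-04  1.6410e+00] turn rz 0.0003 F [ 0.23  0.08 -0.05]
[[281.63290483 218.06901851]]
```

View pics/c3.png

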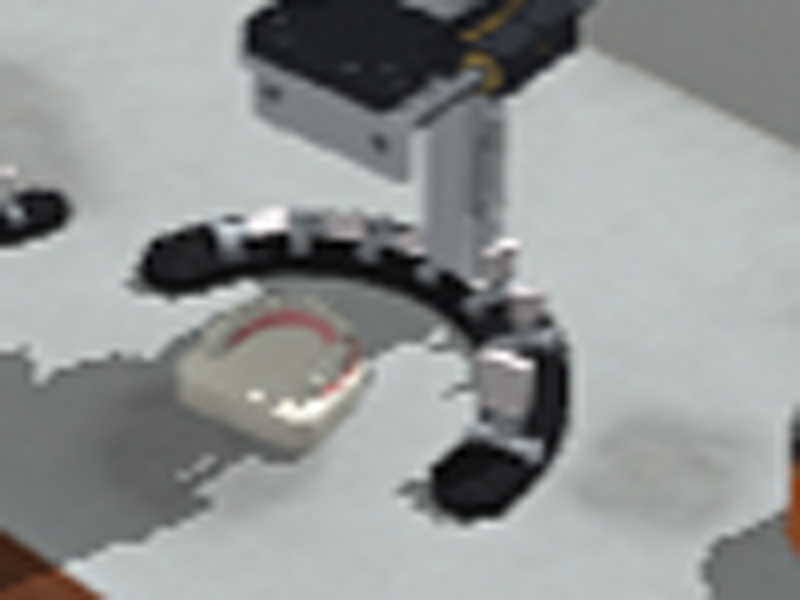

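The picture shows tabs 1 to 3 flat (265,220)–(410,240), the finger on tab 4, tabs 5, 6 and the tall one standing, and the guide unmoved. I'll carry on with tabs 5 and 6.

Call:
jog_arm(motion=[[0,0,0.0005,0,0,0,-1],[0,0,-0.0205,0,0,0,-1],[0,0,0,0,0,0.116,-1],[0,0,0,0,0,0.116,-1],[0,0,0,0,0,0.117,-1]])

```text
time_s: 8.7
ee_pos: [0.5436, -0.0875, 0.0361]
eef_rot: [3.141, -0.0, 1.287]
force: [-0.4, 0.5, 0.3]
grip_width: 0.0008
grip_force: 0.0
```

Call:
jog_arm(motion=[[-0.004,0.001,0.0045,0,0,0,-1],[-0.004,0,0,0,0,0,-1],[-0.004,0,0,0,0,0,-1],[-0.005,0,0.001,0,0,0,-1],[-0.005,0,0.003,0,0,0,-1]])

```text
time_s: 9.2
ee_pos: [0.5384, -0.1095, 0.0275]
eef_rot: [3.141, -0.0, 1.293]
force: [-0.4, -0.5, 0.7]
grip_width: 0.0005
grip_force: 0.2
```

Call:
jog_arm(motion=[[-0.004,0,0.003,0,0,0,-1],[-0.003,0,0.0035,0,0,0,-1],[-0.001,0,0.003,0,0,0,-1],[0,0,0.002,0,0,0,-1],[0,0,0,0,0,0,-1]])

```text
time_s: 9.7
ee_pos: [0.5361, -0.1166, 0.0155]
eef_rot: [-3.141, 0.0, 1.292]
force: [0.0, -0.2, 0.8]
grip_width: 0.0005
grip_force: 0.0
```

```bash
python3 -c "
from s import *
loc(5)"
```

```text
tab 5 t 9.7 s 20.7 rad -0.1 z 15.5 rpy [-3.141   0.      1.2919] turn rz 0.0004 F [ 0.03 -0.22  0.77]
```

Call:
jog_arm(motion=[[0,0,0.0005,0,0,0,-1],[0,0,-0.0205,0,0,0,-1],[0,0,0,0,0,0.116,-1],[0,0,0,0,0,0.116,-1],[0,0,0,0,0,0.117,-1]])

```text
time_s: 10.2
ee_pos: [0.5364, -0.1166, 0.0361]
eef_rot: [3.141, -0.0, 0.938]
force: [0.4, -1.0, 0.2]
grip_width: 0.0003
grip_force: 0.0
```

Call:
jog_arm(motion=[[-0.004,0.001,0.0045,0,0,0,-1],[-0.004,0,0,0,0,0,-1],[-0.004,0,0,0,0,0,-1],[-0.005,0,0.001,0,0,0,-1],[-0.004,0,0.003,0,0,0,-1]])

```text
time_s: 10.7
ee_pos: [0.5245, -0.1347, 0.0275]
eef_rot: [3.141, -0.0, 0.944]
force: [1.3, 0.5, 0.4]
grip_width: 0.0003
grip_force: 0.2
```

Call:
jog_arm(motion=[[-0.004,0,0.003,0,0,0,-1],[-0.003,0,0.0035,0,0,0,-1],[-0.001,0,0.003,0,0,0,-1],[0,0,0.0025,0,0,0,-1],[0,0,0,0,0,0,-1]])

```text
time_s: 11.2
ee_pos: [0.5198, -0.1407, 0.015]
eef_rot: [-3.141, 0.0, 0.943]
force: [-0.1, 0.5, -0.1]
grip_width: 0.0004
grip_force: 0.0
```

```bash
python3 -c "
from s import *
loc(6)"
```

```text
tab 6 t 11.2 s 19.9 rad 0.1 z 15.0 rpy [-3.141e+00  2.000e-04  9.429e-01] turn rz 0.0004 F [-0.09  0.52 -0.07]
```

Call:
jog_arm(motion=[[0,0,-0.02,0,0,0,-1],[0,0,-0.04,0,0,0,-1],[0,0,-0.04,0,0,0,-1],[0,0,-0.04,0,0,0,-1],[0,0,0,0,0,0,-1]])

```text
time_s: 11.7
ee_pos: [0.5221, -0.1413, 0.1608]
eef_rot: [3.133, -0.003, 0.943]
force: [0.3, -0.4, -0.6]
grip_width: 0.0001
grip_force: 0.0
```

Call:
jog_arm(motion=[[0.04,0,-0.02,0,0,0,-1],[0.04,0,0,0,0,0,-1],[0.04,0,0,0,0,0,-1],[0.04,0,0,0,0,0,-1],[0,0,0,0,0,0,-1]])

```text
time_s: 12.2
ee_pos: [0.6153, -0.0076, 0.174]
eef_rot: [-3.141, 0.0, 0.947]
force: [-0.4, -0.3, -0.6]
grip_width: 0.0002
grip_force: 0.0
```

Run:
```python
from s import *
b=ctrl.camera("scene")[185:260,225:325]
a=ctrl.camera("top");np.save("top1.npy",a);v=a[165:240,245:345]
cv2.imwrite("pics/c4.png",np.hstack([cv2.resize(x[:,:,::-1],(400,300),interpolation=2) for x in(b,v)]))
```

```text
(no output)
```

View pics/c4.png

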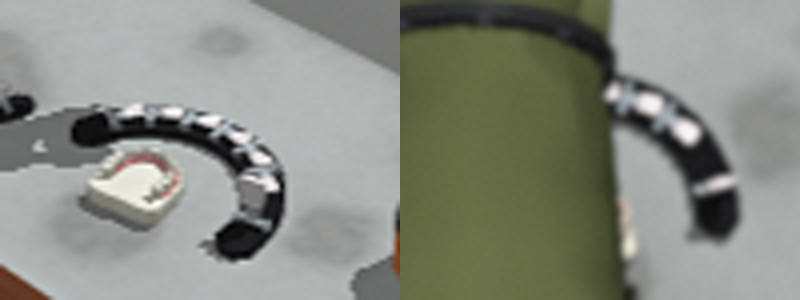

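All six small tabs lie flat, the tall tab stands (scene crop 258,187; top crop 715,183), and the strip end is where it was. The fingers are clear, so I'm handing in.

```bash
python3 -c "
from station import ctrl
print(ctrl.hand_in())"
```

```text
the job is handed in; nothing more can be done
None
```

I folded the six small tabs down in order from tab 1 to tab 6 and left the tall tab standing. The fingers are clear and the job is handed in at about 12 s. The last pictures show the guide and the denture unmoved; tab 6 shows flat only in the top view, and I did not recheck the ring, paste, green model or tape.

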